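# Feed one biscuit onto the serving tray with one turn of the feeder's handwheel

### The job

Slide the little steel tray under the outlet lip of the biscuit feeder, square up against the stop. Then turn the feeder's handwheel by its knob through exactly one full turn, anticlockwise as seen from above, and stop with the knob back at its home pointer, so that just one biscuit drops into the tray and the next one lies ready. Finally draw the tray with its biscuit straight out until it stands a hand's width clear of the stop, and leave everything else on the table where it is.

Things in the scene. Friction and masses are not known exactly. Their poses are not given: they have to be found in the camera images.
- feeder: bench biscuit feeder, fixed to the table: in one line a spoked steel handwheel, a pusher driven by its connecting rod, a magazine of steel rods with four biscuits, and the outlet lip. Origin on the table under the wheel's axis; x = feed direction, wheel to outlet; z up. Deck 80 mm wide, top z = 21 mm, ends in the lip at x = 222 mm (lip underside z = 16). Round foot of radius 80 mm, 8 mm high
- feeder_axis (a point): point on the wheel's vertical axis, 50 mm above the table; axes as the feeder's. Wheel rim: outer radius 61 mm, top at z = 34 mm. The connecting rod, from under the knob towards the magazine, has its top at z = 46 mm (its pin's cap 49 mm); above that only the knob stands up from the wheel. An upright pointer (z up to 30 mm) on the foot 73 mm from the axis marks home
- wheel (a joint): wheel angle, rad: 0 at the start, knob at home (feeder -x side, at the pointer); grows anticlockwise seen from above; 6.283 = one turn, home again. A stop bars turning back past the start; forwards there is no catch. Drag of about 0.1 N m (3 to 4 N at the knob) stops it at once when not pushed. At half a turn the pusher is 72 mm forward and drops a biscuit over the lip; at home it is fully back
- knob (a point): middle of the upright wooden knob on the wheel, 72 mm above the table and 36 mm from the wheel's axis; the knob is round, 18 to 23 mm thick, from z = 49 to z = 93 mm; it does not spin on the wheel
- magazine (a point): point on the deck (21 mm above the table) on the axis of the magazine, feeder x = 186 mm; the magazine is 73 mm across and its top ring ends at z = 98 mm
- dock (a point): point on the table at the middle of the stop, the upright face under the lip that the tray's front wall meets; axes as the feeder's. Two guide rails (9 mm high, 95 mm apart inside, ends flared) run out from it along +x for 66 mm on both sides of the tray's way. The lip overhangs the stop by 8 mm
- tray: shallow open steel tray, 95 mm long (its x), 89 mm wide (its y), walls 2.5 mm thick, 12 mm high (rim 13.6), floor 2.5 mm; about 0.3 kg, slides on the table. Origin at the centre of its underside; its x axis points from the front wall to the handle. Against the stop its origin lies 47.5 mm from point dock along the dock's +x, its x axis along the dock's x axis
- tray_handle (a point): middle of the tray's wooden handle: a straight bar 70 mm long (along the tray's x), 16 mm wide (along its y) and 9 mm thick, centre 24.5 mm above the table and 100 mm from the tray's origin along its +x; axes as the tray's
- biscuit_0: the lowest biscuit of the stack, the one that will be fed: a round baked biscuit 56 mm across and 12 mm thick, about 30 g, origin at the centre of its underside
- biscuit_1: the second biscuit from below, same form; it must drop to the deck
- biscuit_2: the third biscuit, same form
- biscuit_3: the top biscuit, same form
- timer: wind-up kitchen timer, 62 mm across and 58 mm high, bystander; origin under its centre
- red_tub: small round sprinkle tub, 44 mm across and 70 mm high, bystander; origin under its centre
- yellow_tub: second small round sprinkle tub, the same size, bystander; origin under its centre
- star_cutter: star-shaped steel biscuit cutter, 57 mm across and 22 mm high, bystander
- round_cutter: round steel biscuit cutter, 52 mm across and 26 mm high, bystander
- bell_cutter: bell-shaped steel biscuit cutter, 84 x 70 mm and 25 mm high, bystander
- ring_a: flat ring, 59 mm across and 12 mm high, bystander
- ring_b: flat ring, 56 mm across and 12 mm high, bystander

How it is judged:
By the outcome, as a careful person would: the job done as asked, in the order asked, and still so for the second after the job is handed in, with the robot touching nothing.
It also fails if it takes over 64 s, if anything falls off the work surface, if the arm or the gripper's body presses on something with over 40 N, if the wrist force passes 120 N, or if a joint passes its speed limit or range.

### The arm

A 6-joint arm with a two-finger parallel gripper is mounted at the origin on a cart in front of the work surface, level with it; the furniture and walls round the work are solid. World frame = base frame: x ahead of the robot, y to its left, z up, the work surface at z = 0. Lengths are in m, angles in rad, forces in N, time in s.
With the tool pointing down it reaches from about 0.35 to 0.85 m from the base axis. Payload 8.1 kg.
Tool frame: the origin (TCP) lies at the centre of the arm's flange, where the gripper is bolted on; the fingertips stand 186 mm ahead of it and the grasp point (between the pads) lies 167 mm ahead of it; z points along the fingers, y is the line along which they close (so a half turn about z gives the same grasp; the last joint's range is limited). The gripper opens to 93 mm and grips with 3 to 60 N. Pads are 15 mm wide; open, the fingers measure 128 mm over their backs; the gripper's body (75 mm by 188 mm) begins 65 mm behind the grasp point.
Start: joints at [-1.196, 0.13, 1.488, -0, 1.523, -0.085], TCP at [0.266, -0.538, 0.405] pointing down, gripper open.
Joint ranges: [-2.96, 2.96], [-0.89, 2.26], [0.02, 2.5], [-1.34, 4.48], [0, 2.73], [-2.66, 2.66]. Speed limits (rad/s): [2.39, 2.39, 2.79, 3.14, 3.14, 3.14].

### API

Orientations are given as a rotation vector (axis times angle).
In Python, from plant import read_state, read_camera, camera_params, robot gives the robot as it stands.
- The arm moves only by the tool carry_out, never from a script. Its argument "targets" is a list of rows, each an object of numbers: "hand": the opening in per cent of the stroke, from 0 (shut) to 100 (fully open); "x", "y", "z": the shift along the tool's x, y, z in m; "ax", "ay", "az": the turn, a rotation vector about the tool's x, y, z in rad. In form: [{"hand": .., "x": .., "y": .., "z": .., "ax": .., "ay": .., "az": ..}, ...]. A call has 1 to 8 rows; each row is the pose to reach, as a shift and turn from the pose commanded when the call began, along the tool's axes at that moment; what a row does not reach only later rows make up. A row lasts 1/8 s, in which the tool goes at most 62.5 mm and 10.7 degrees, less where a joint would pass 70% of its speed; a pose out of reach is approached as far as the arm can. A call with a gripper value outside its range is refused whole. The fingers move at their own pace and stop on an object; "newtons" is the grip in N (left out, the last holds). Time passes only in rows, so rows that repeat a pose let the fingers close. It gives the time, the measured TCP pose, the force, the opening and the grip force at its end, in the units of the state.
- read_state(): the state, without advancing time (a new reading comes with each control period).
- read_camera(name): name is "side" or "top"; returns (picture, depth): 384x512x3 uint8, blue, green, red; 384x512 float32, m along the optical axis (not along the pixel's ray), 0 where there is no reading.
- camera_params(name): a dict with "fx", "fy", "cx", "cy" (pixels), "k1" (the pictures are not rectified: a ray, as slopes to the right and down, at radius r is drawn at 1 + k1 r^2 times it, then the intrinsics apply), "position" and "rotation" of the camera in the world. Camera axes: x right, y up, looking along -z (the intrinsics and any distortion apply to the point x, -y, -z); pixel columns grow to the right and rows downward; lengths in m; the calibration is good to about 2 mm. A picture is of the moment at which its call begins. camera_params takes no time and is no camera call.
- robot.close_job(): hands the job in; it is judged then, once.
The state is a dict: "t": time; "q": joint angles; "dq": joint speeds; "joint_torque": joint torques, N m; "tool_pos": TCP position; "orientation": TCP orientation; "force": force on the tool from outside, world axes, zero at the start; "wrist_torque": the same for the moment, N m; "opening": finger opening in m; "gripper_force": force on a finger pad.
Only numpy, scipy, OpenCV 4.12 (cv2) and the standard library are available. Lean on these libraries where they do the work, as an engineer would, in place of code of your own. Each camera call takes 0.05 s, during which the arm holds its last target. There are 200 camera calls.

## Working session

There is one attempt and no reset: what is moved stays moved. The work goes in short steps, Python scripts to look and compute and a tool call to move; the robot and the scene stay as the last step left them, time stands still between calls to the robot, and variables do not carry over. Pictures are saved under pics/ and viewed, at most 10 in all, crops included, and the job is handed in when it is done.

Besides the shell and the picture viewer there is one more tool, called after "Emit:" as name([rows], argument=value, ...), one row to a line, values as JSON. carry_out: Moves the arm, as the interface text tells. Its arguments: {"type":"object","properties":{"targets":{"type":"array","items":{"type":"object","properties":{"hand":{"type":"number"},"x":{"type":"number"},"y":{"type":"number"},"z":{"type":"number"},"ax":{"type":"number"},"ay":{"type":"number"},"az":{"type":"number"}}}},"newtons":{"type":"number"}},"required":["targets"]}

```bash
ls; mkdir -p pics
cat > h.py <<'E'
import numpy as np, cv2
from plant import read_state, read_camera, camera_params, robot
def ray(name,u,v):
    p=camera_params(name); d=np.array([(u-p['cx'])/p['fx'],(v-p['cy'])/p['fy']])
    s=d.copy()
    for _ in range(20): s=d/(1+p['k1']*(s@s))
    R=np.array(p['rotation']).reshape(3,3) if np.size(p['rotation'])==9 else cv2.Rodrigues(np.array(p['rotation'],float))[0]
    return np.array(p['position']),R@np.array([s[0],-s[1],-1.])
def onz(name,u,v,z):
    o,d=ray(name,u,v); return o+d*(z-o[2])/d[2]
def cloud(name,dep):
    p=camera_params(name); R=np.array(p['rotation']).reshape(3,3) if np.size(p['rotation'])==9 else cv2.Rodrigues(np.array(p['rotation'],float))[0]
    v,u=np.mgrid[:dep.shape[0],:dep.shape[1]]
    d=np.stack([(u-p['cx'])/p['fx'],(v-p['cy'])/p['fy']],-1); s=d.copy()
    for _ in range(20): s=d/(1+p['k1']*(s**2).sum(-1,keepdims=True))
    P=np.stack([s[...,0],-s[...,1],-np.ones(dep.shape)],-1)*dep[...,None]
    W=P@R.T+np.array(p['position']); W[dep<=0]=np.nan
    return W
E
python3 - <<'E'
from h import *
for n in ('top','side'):
    im,d=read_camera(n); cv2.imwrite(f'pics/{n}0.png',cv2.resize(im,(800,600),interpolation=cv2.INTER_CUBIC)); np.savez(f'{n}0.npz',im=im,d=d)
    print(camera_params(n))
print(read_state())
E
```

```text
pics
{'fx': 432.8764627188959, 'fy': 432.8764627188959, 'cx': 262.76319940371445, 'cy': 188.91582187915685, 'k1': -0.04785459560749993, 'position': array([0.28397905, 0.01427274, 1.40871907]), 'rotation': array([ 0.1570772 , -0.17487641, -1.64679609])}
{'fx': 391.20415840387955, 'fy': 391.20415840387955, 'cx': 261.938625417507, 'cy': 193.44566809693075, 'k1': -0.11914881548111783, 'position': array([-0.1507399 ,  1.31134317,  0.78287597]), 'rotation': array([ 0.34838155, -1.45775479, -2.25338354])}
{'t': 0.1, 'q': array([-1.19638884e+00,  1.31081121e-01,  1.48918591e+00, -5.23230348e-06,
        1.52297312e+00, -8.54247709e-02]), 'dq': array([ 7.32621176e-04, -1.83631383e-03, -3.53623042e-03,  9.15005454e-04,
        7.28091626e-05,  7.73873929e-04]), 'joint_torque': array([ 1.44492442e-03, -5.61341536e+01, -4.93096519e+01,  7.70200021e-02,
        2.90845212e-02, -4.72679210e-05]), 'tool_pos': array([ 0.26620899, -0.53748119,  0.40378625]), 'orientation': array([-3.05733644e+00, -7.15584969e-01,  3.80553183e-04]), 'force': array([-0.03643396,  0.57054186,  0.10775854]), 'wrist_torque': array([ 0.0154123 ,  0.00347681, -0.0067209 ]), 'gripper_force': 0.0, 'opening': 0.09317894829931371}
```

View pics/top0.png

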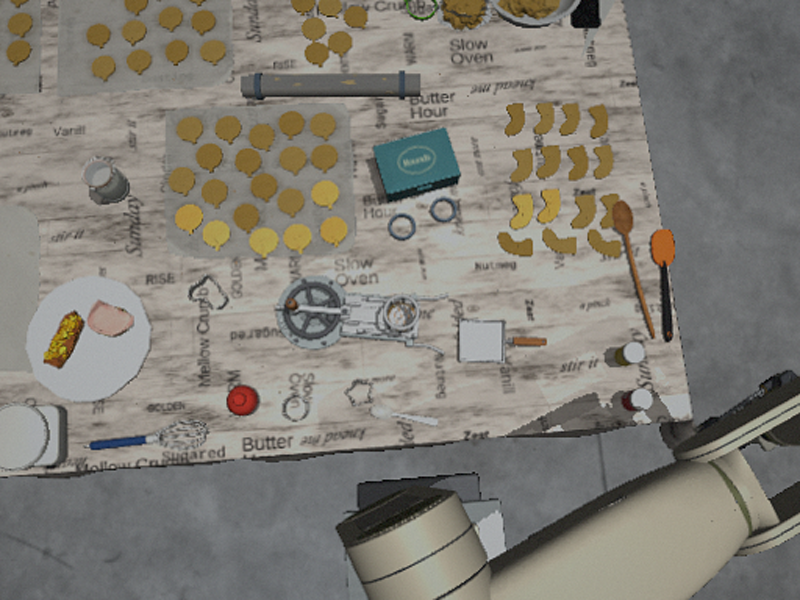

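View pics/side0.png

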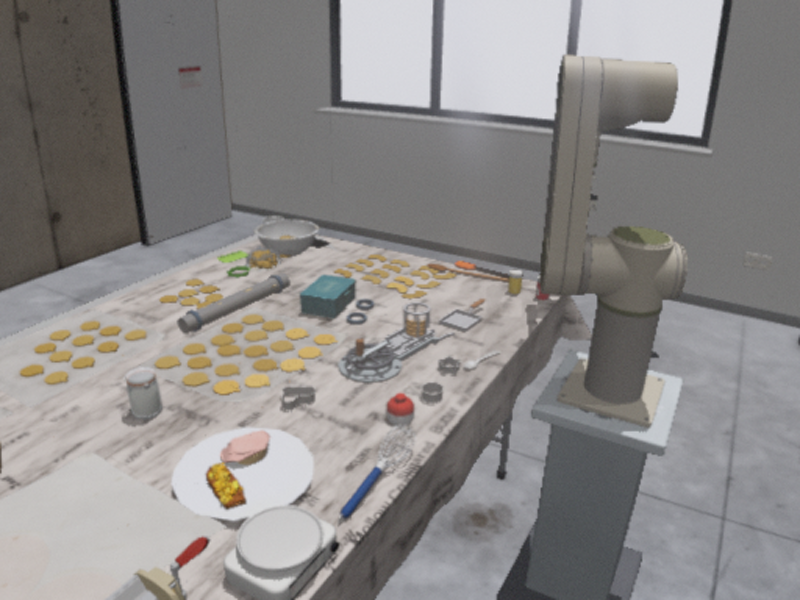

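The top view shows the wheel at about (315,310), the magazine at (402,315), and the tray at (482,341) with its handle at (527,342), all in the 800x600 picture. Next I enlarge that area.

Run:
```python
from h import *
z=np.load('top0.npz'); im=z['im']
cv2.imwrite('pics/c0.png',cv2.resize(im[165:265,165:365],None,fx=4,fy=4,interpolation=cv2.INTER_CUBIC))
W=cloud('top',z['d'])
for n,u,v in [('wheel',315,310),('mag',402,315),('tray',482,341),('handle',530,342),('knob',292,305),('timer',242,400)]:
    print(n,onz('top',u*.64,v*.64,0.02),W[int(v*.64),int(u*.64)])
m=(W[...,2]<0.05)&(W[...,2]>-0.05); print(np.nanmedian(W[...,2][150:300,100:400]))
```

```text
wheel [0.56245673 0.18806274 0.02      ] [0.55847588 0.18651529 0.04713475]
mag [0.53693059 0.00764063 0.02      ] [0.53882475 0.0083947  0.02088343]
tray [ 0.46871704 -0.15309465  0.02      ] [ 0.47150302 -0.15330358  0.00595556]
handle [ 0.45832702 -0.2522045   0.02      ] [ 0.45982592 -0.2497772   0.03105727]
knob [0.57706099 0.23559046 0.02      ] [0.56241749 0.22658243 0.0934423 ]
timer [0.38811558 0.34697503 0.02      ] [0.38567436 0.34122083 0.05544723]
0.0004821112855029064
```

View pics/c0.png

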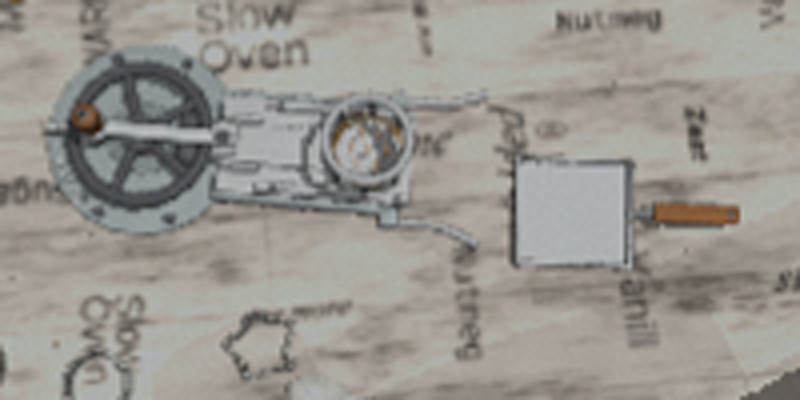

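The crop (4x, offset 165,165) shows the wheel centred at (135,138), the knob at (85,117) and the magazine ring at (367,142). The deck and guide rails run out to about (480,100) and (475,245), the tray spans (513..632, 158..267), and its handle bar spans (653..740, 214).

Run:
```python
from h import *
z=np.load('top0.npz'); im=z['im']; W=cloud('top',z['d'])
hsv=cv2.cvtColor(im,cv2.COLOR_BGR2HSV)
H=W[...,2]; roi=np.zeros(H.shape,bool); roi[165:265,165:365]=1
# magazine ring
zm=np.load('side0.npz'); Ws=cloud('side',zm['d'])
def circ(P):
    A=np.c_[2*P,np.ones(len(P))]; b=(P**2).sum(1); c=np.linalg.lstsq(A,b,rcond=None)[0]; return c[:2],np.sqrt(c[2]+c[:2]@c[:2])
u0=np.arange(512)[None,:]+0*np.arange(384)[:,None]
mm=roi&(H>0.085)&(u0>240)&(u0<275); P=W[mm]
print('ring',mm.sum(),P.mean(0),cv2.minEnclosingCircle(P[:,:2].astype(np.float32)),circ(P[:,:2]))
kk=roi&(H>0.06)&(u0<215); P=W[kk]; Kp=P[P[:,2]>0.08]; print('knob',kk.sum(),P.mean(0),Kp.mean(0),len(Kp),Kp[:,2].max())
ff=roi&(H>0.004)&(H<0.012)&(u0<222); P=W[ff]; 
print('foot',ff.sum(),cv2.minEnclosingCircle(P[:,:2].astype(np.float32)))
# foot contour in image by rays z=8mm
hb=(hsv[...,0]>80)&(hsv[...,0]<130)
# handle
o=roi&(hsv[...,1]>100)&(hsv[...,0]<20)&(u0>315)
pts=np.array([onz('top',u,v,.029)[:2] for v,u in np.argwhere(o)],np.float32); print('handle',o.sum(),cv2.minAreaRect(pts),np.median(H[o]), cv2.boxPoints(cv2.minAreaRect(pts)))
# tray
t=roi&(H>0.0035)&(u0>=288)&(u0<326); t=cv2.morphologyEx(t.astype(np.uint8),cv2.MORPH_OPEN,np.ones((3,3)))
P=W[t>0]; r=cv2.minAreaRect(P[:,:2].astype(np.float32)); print('tray',t.sum(),r,cv2.boxPoints(r),P[:,:2].mean(0))
# deck/rails side points
dd=roi&(H>0.015)&(H<0.027)&(u0>215)&(u0<275); P=W[dd]; print('deck',dd.sum(),cv2.minAreaRect(P[:,:2].astype(np.float32)))
```

```text
ring 161 [0.53102134 0.01110737 0.09710468] ((0.5319927334785461, 0.010997031815350056), 0.036513153463602066) (array([0.53165552, 0.01079881]), np.float64(0.03266250194727386))
knob 39 [0.56786202 0.22728245 0.08686399] [0.56825883 0.22784498 0.08959731] 32 0.09683876596469676
foot 1120 ((0.5197238922119141, 0.22442227602005005), 0.18082056939601898)
handle 87 ((0.46008989214897156, -0.2502078413963318), (0.06483516097068787, 0.012986297719180584), 85.19894409179688) 0.028467170337680425 [[ 0.4509063  -0.28196824]
 [ 0.463847   -0.28305513]
 [ 0.46927348 -0.21844745]
 [ 0.45633277 -0.21736056]]
tray 9 ((0.4370965361595154, -0.12647411227226257), (0.007287518121302128, 0.007499235216528177), 84.85020446777344) [[ 0.43303502 -0.12976658]
 [ 0.44050395 -0.13043973]
 [ 0.44115806 -0.12318164]
 [ 0.43368912 -0.1225085 ]] [ 0.43718057 -0.12654685]
deck 731 ((0.46536776423454285, 0.06567750126123428), (0.1695876121520996, 0.24789734184741974), 83.93563079833984)
```

Run:
```python
from h import *
z=np.load('top0.npz'); im=z['im']; W=cloud('top',z['d']); H=W[...,2]
g=cv2.cvtColor(im,cv2.COLOR_BGR2GRAY); hsv=cv2.cvtColor(im,cv2.COLOR_BGR2HSV)
# deck edges by depth
up,lo=[],[]
for u in range(222,262):
    v=[v for v in range(175,225) if H[v,u]>0.010]
    if v: up.append(onz('top',u,v[0]-.5,.021)[:2]); lo.append(onz('top',u,v[-1]+.5,.021)[:2])
for n,P in (('up',up),('lo',lo)):
    l=cv2.fitLine(np.array(P,np.float32),cv2.DIST_HUBER,0,.001,.001).ravel(); print(n,l,np.degrees(np.arctan2(l[1],l[0])))
# tray bright floor mask
roi=np.zeros(g.shape,np.uint8); roi[195:240,285:330]=1
m=((g>150)&(hsv[...,1]<25)).astype(np.uint8)*roi
print(np.percentile(g[205:230,297:318],[5,50,95]),np.median(hsv[205:230,297:318,1]))
# walls: dark/edge pixel outline: largest blob
for th in (150,165,175):
    m=((g>th)*roi).astype(np.uint8); m=cv2.morphologyEx(m,cv2.MORPH_OPEN,np.ones((3,3)))
    c=max(cv2.findContours(m,0,2)[0],key=cv2.contourArea)
    P=np.array([onz('top',*p[0],.004)[:2] for p in c],np.float32); print(th,cv2.contourArea(c),cv2.minAreaRect(P))
K=(hsv[...,1]>100)&(hsv[...,0]<20); K[:, :178]=0;K[:,195:]=0;K[:185]=0;K[205:]=0
print('knobpix',K.sum(),np.argwhere(K).mean(0),onz('top',*np.argwhere(K).mean(0)[::-1],.085))
# side view of ring/knob
zs=np.load('side0.npz'); Ws=cloud('side',zs['d']); Hs=Ws[...,2]
r=(abs(Ws[...,0]-.532)<.06)&(abs(Ws[...,1]-.011)<.06)&(Hs>.088); print('ring side',Ws[r].min(0),Ws[r].max(0))
r=(abs(Ws[...,0]-.568)<.04)&(abs(Ws[...,1]-.228)<.04)&(Hs>.055); print('knob side',r.sum(),Ws[r].min(0),Ws[r].max(0))
```

```text
up [0.11592013 0.99325854 0.5867516  0.0555438 ] 83.34329
lo [0.1830434  0.9831048  0.49271265 0.06144415] 79.45292
[148.2 176.  179. ] 7.0
150 595.0 ((0.4719545245170593, -0.1505088061094284), (0.0856698676943779, 0.0795193538069725), 84.41290283203125)
165 557.0 ((0.4713646173477173, -0.15165621042251587), (0.08235739916563034, 0.07913941144943237), 83.72247314453125)
175 6.0 ((0.5001019239425659, -0.1929304152727127), (0.006595215294510126, 0.01016969047486782), 83.76071166992188)
knobpix 31 [194.48387097 186.4516129 ] [0.56572985 0.2264609  0.085     ]
ring side [ 0.49527546 -0.02531765  0.08895654] [0.56417468 0.04715845 0.10166789]
knob side 56 [0.55702241 0.22278255 0.05556377] [0.57789475 0.24148973 0.09390339]
```

```bash
cat > p.py <<'E'
import json,numpy as np
D=np.radians(-99.5); d=np.array([np.cos(D),np.sin(D)]); n=np.array([-d[1],d[0]]); O=np.array([.562,.1937])
def feed(x,y=0): return O+x*d+y*n      # feeder -> world
def plan(tg,start=None):
    """tg: (x,y,ztcp,yawdeg of tool y,hand). prints rows per 8 relative to commanded pose"""
    cur=start or json.load(open('cur.json'))
    for k in range(0,len(tg),8):
        a=np.radians(cur[3]); ty=np.array([np.cos(a),np.sin(a)]); tx=np.array([-ty[1],ty[0]]); rows=[]
        for x,y,z,w,h in tg[k:k+8]:
            e=np.array([x,y])-cur[:2]
            rows.append(dict(hand=h,x=round(e@tx,4),y=round(e@ty,4),z=round(cur[2]-z,4),az=round(-np.radians(w-cur[3]),4)))
        print(json.dumps(rows).replace(' ',''))
        r=rows[-1]; c=np.array(cur[:2])+r['x']*tx+r['y']*ty
        cur=[*c,cur[2]-r['z'],cur[3]-np.degrees(r['az'])]
    json.dump(cur,open('cur.json','w')); print(np.round(cur,4))
def lin(a,b,N): a,b=np.array(a,float),np.array(b,float); return [tuple(a+(b-a)*i/N) for i in range(1,N+1)]
E
python3 - <<'E'
from p import *
s=[.2662,-.5375,.4038,-63.6]
a=(*s,100); b=(.460,-.2505,.30,-5.8,100); c=(.460,-.2505,.1925,-5.8,100)
plan(lin(a,b,8)+lin(b,c,4)+[c,c],s)
E
```

```text
[{"hand":100.0,"x":0.0376,"y":-0.0214,"z":0.013,"az":-0.1261},{"hand":100.0,"x":0.0753,"y":-0.0427,"z":0.0259,"az":-0.2522},{"hand":100.0,"x":0.1129,"y":-0.0641,"z":0.0389,"az":-0.3783},{"hand":100.0,"x":0.1506,"y":-0.0854,"z":0.0519,"az":-0.5044},{"hand":100.0,"x":0.1882,"y":-0.1068,"z":0.0649,"az":-0.6305},{"hand":100.0,"x":0.2259,"y":-0.1282,"z":0.0779,"az":-0.7566},{"hand":100.0,"x":0.2635,"y":-0.1495,"z":0.0908,"az":-0.8827},{"hand":100.0,"x":0.3012,"y":-0.1709,"z":0.1038,"az":-1.0088}]
[{"hand":100.0,"x":-0.0,"y":-0.0,"z":0.0269,"az":-0.0},{"hand":100.0,"x":-0.0,"y":-0.0,"z":0.0537,"az":-0.0},{"hand":100.0,"x":-0.0,"y":-0.0,"z":0.0806,"az":-0.0},{"hand":100.0,"x":-0.0,"y":-0.0,"z":0.1075,"az":-0.0},{"hand":100,"x":-0.0,"y":-0.0,"z":0.1075,"az":-0.0},{"hand":100,"x":-0.0,"y":-0.0,"z":0.1075,"az":-0.0}]
[ 0.46   -0.2505  0.1925 -5.8   ]
```

Emit:
carry_out([
  {"hand":100,"x":0.0376,"y":-0.0214,"z":0.013,"az":-0.126},
  {"hand":100,"x":0.0753,"y":-0.0427,"z":0.026,"az":-0.252},
  {"hand":100,"x":0.113,"y":-0.064,"z":0.039,"az":-0.378},
  {"hand":100,"x":0.1506,"y":-0.0854,"z":0.052,"az":-0.504},
  {"hand":100,"x":0.188,"y":-0.107,"z":0.065,"az":-0.63},
  {"hand":100,"x":0.226,"y":-0.128,"z":0.078,"az":-0.757},
  {"hand":100,"x":0.2635,"y":-0.1495,"z":0.091,"az":-0.883},
  {"hand":100,"x":0.3012,"y":-0.1709,"z":0.1038,"az":-1.0088},
])

```text
schema error: expected keys hand, x, y, z, ax, ay, az
```

Emit:
carry_out([
  {"hand":100,"z":0.027},
  {"hand":100,"z":0.054},
  {"hand":100,"z":0.08},
  {"hand":100,"z":0.1},
  {"hand":100,"z":0.1075},
  {"hand":100,"z":0.1075},
])

```text
schema error: expected keys hand, x, y, z, ax, ay, az
```

Run:
```python
from h import *
n='side';im,d=read_camera(n); a=cv2.resize(im[170:240,240:340],None,fx=5,fy=5,interpolation=cv2.INTER_CUBIC)
im,d=read_camera('top'); b=cv2.resize(im[185:255,280:380],None,fx=3,fy=3,interpolation=cv2.INTER_CUBIC)
c=np.zeros((350,800,3),np.uint8);c[:,:500]=a;c[:210,500:]=b;cv2.imwrite('pics/s1.png',c)
```

```text
(no output)
```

View pics/s1.png

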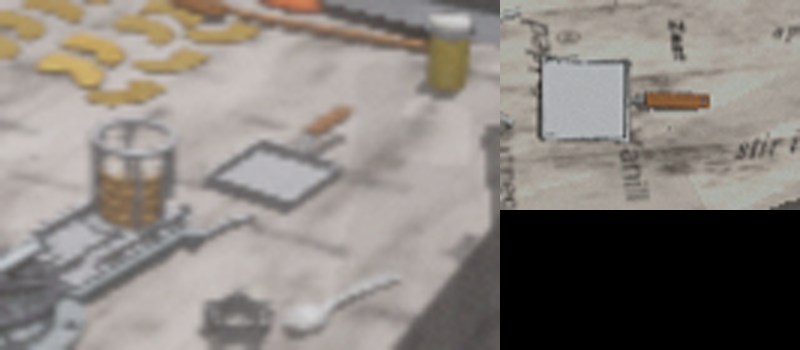

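The moves were refused because every row needs all the keys. The picture shows the tray still untouched at (275,175) and its handle at (328,120). I send the moves again with full rows.

Emit:
carry_out([
  {"hand":100,"x":0.0376,"y":-0.0214,"z":0.013,"ax":0,"ay":0,"az":-0.126},
  {"hand":100,"x":0.0753,"y":-0.0427,"z":0.026,"ax":0,"ay":0,"az":-0.252},
  {"hand":100,"x":0.113,"y":-0.064,"z":0.039,"ax":0,"ay":0,"az":-0.378},
  {"hand":100,"x":0.1506,"y":-0.0854,"z":0.052,"ax":0,"ay":0,"az":-0.504},
  {"hand":100,"x":0.188,"y":-0.107,"z":0.065,"ax":0,"ay":0,"az":-0.63},
  {"hand":100,"x":0.226,"y":-0.128,"z":0.078,"ax":0,"ay":0,"az":-0.757},
  {"hand":100,"x":0.2635,"y":-0.1495,"z":0.091,"ax":0,"ay":0,"az":-0.883},
  {"hand":100,"x":0.3012,"y":-0.1709,"z":0.1038,"ax":0,"ay":0,"az":-1.0088},
])

```text
t: 1.2
tool_pos: [0.4609, -0.2495, 0.3005]
orientation: [2.328, 2.11, 0.0]
force: [0.4, 0.3, -0.4]
opening: 0.0934
gripper_force: 0.0
```

Emit:
carry_out([
  {"hand":100,"x":0,"y":0,"z":0.027,"ax":0,"ay":0,"az":0},
  {"hand":100,"x":0,"y":0,"z":0.054,"ax":0,"ay":0,"az":0},
  {"hand":100,"x":0,"y":0,"z":0.08,"ax":0,"ay":0,"az":0},
  {"hand":100,"x":0,"y":0,"z":0.1,"ax":0,"ay":0,"az":0},
  {"hand":100,"x":0,"y":0,"z":0.1075,"ax":0,"ay":0,"az":0},
  {"hand":100,"x":0,"y":0,"z":0.1075,"ax":0,"ay":0,"az":0},
])

```text
t: 1.95
tool_pos: [0.4602, -0.2508, 0.1932]
orientation: [-2.331, -2.104, 0.0]
force: [0.8, 0.2, 0.5]
opening: 0.0931
gripper_force: 0.0
```

Run:
```python
from h import *
s=read_state(); print(s['t'],s['tool_pos'],s['orientation'],s['force'],s['opening'])
im,d=read_camera('side'); a=cv2.resize(im[150:240,240:340],None,fx=6,fy=6,interpolation=cv2.INTER_CUBIC)
cv2.imwrite('pics/s2.png',a)
```

```text
1.95 [ 0.46020286 -0.25080048  0.19319483] [-2.33140717e+00 -2.10438099e+00  3.11954788e-04] [0.7774416  0.23720699 0.52786641] 0.09307160432498622
```

View pics/s2.png

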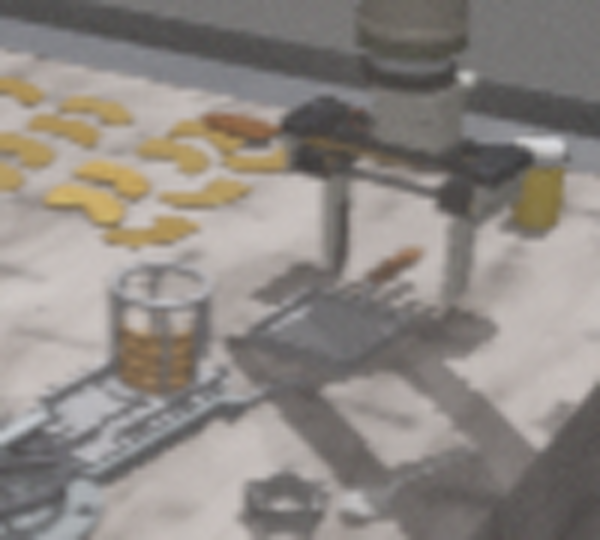

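The fingers straddle the handle, which lies at (395,265) in the crop. Next I grip, align with the feeder line and push in.

Emit:
carry_out([
  {"hand":0,"x":0,"y":0,"z":0,"ax":0,"ay":0,"az":0},
  {"hand":0,"x":0,"y":0,"z":0,"ax":0,"ay":0,"az":0},
  {"hand":0,"x":0,"y":0,"z":0,"ax":0,"ay":0,"az":0},
  {"hand":0,"x":0,"y":0,"z":0,"ax":0,"ay":0,"az":0},
  {"hand":0,"x":0,"y":0,"z":0,"ax":0,"ay":0,"az":0},
  {"hand":0,"x":0,"y":0,"z":0,"ax":0,"ay":0,"az":0},
], newtons=20)

```text
t: 2.75
tool_pos: [0.4604, -0.2508, 0.1934]
orientation: [-2.332, -2.105, -0.0]
force: [0.2, -1.6, 0.7]
opening: 0.0376
gripper_force: 0.0
```

Run:
```python
from p import *
cur=json.load(open('cur.json'))
a=(*cur,0); b=(*feed(.455),.1925,-9.5,0); c=(*feed(.385),.1925,-9.5,0);e=(*feed(.3615),.1925,-9.5,0)
plan(lin(a,b,7)+[b]); plan(lin(b,c,5)+[c]); plan(lin(c,e,5)+[e])
print(feed(.455),feed(.3615))
```

```text
[{"hand":0.0,"x":-0.0003,"y":0.0039,"z":0.0,"az":0.0092},{"hand":0.0,"x":-0.0005,"y":0.0078,"z":0.0,"az":0.0185},{"hand":0.0,"x":-0.0008,"y":0.0117,"z":0.0,"az":0.0277},{"hand":0.0,"x":-0.001,"y":0.0156,"z":0.0,"az":0.0369},{"hand":0.0,"x":-0.0013,"y":0.0194,"z":0.0,"az":0.0461},{"hand":0.0,"x":-0.0016,"y":0.0233,"z":0.0,"az":0.0554},{"hand":0.0,"x":-0.0018,"y":0.0272,"z":0.0,"az":0.0646},{"hand":0,"x":-0.0018,"y":0.0272,"z":0.0,"az":0.0646}]
[ 0.4869 -0.255   0.1925 -9.5013]
[{"hand":0.0,"x":0.014,"y":0.0,"z":0.0,"az":-0.0},{"hand":0.0,"x":0.028,"y":0.0,"z":0.0,"az":-0.0},{"hand":0.0,"x":0.042,"y":0.0,"z":0.0,"az":-0.0},{"hand":0.0,"x":0.056,"y":0.0,"z":0.0,"az":-0.0},{"hand":0.0,"x":0.07,"y":0.0,"z":0.0,"az":-0.0},{"hand":0,"x":0.07,"y":0.0,"z":0.0,"az":-0.0}]
[ 0.4984 -0.186   0.1925 -9.5013]
[{"hand":0.0,"x":0.0047,"y":0.0,"z":0.0,"az":-0.0},{"hand":0.0,"x":0.0094,"y":0.0,"z":0.0,"az":-0.0},{"hand":0.0,"x":0.0141,"y":0.0,"z":0.0,"az":-0.0},{"hand":0.0,"x":0.0188,"y":0.0,"z":0.0,"az":-0.0},{"hand":0.0,"x":0.0235,"y":0.0,"z":0.0,"az":-0.0},{"hand":0,"x":0.0235,"y":0.0,"z":0.0,"az":-0.0}]
[ 0.5023 -0.1628  0.1925 -9.5013]
[ 0.48690334 -0.25505995] [ 0.50233529 -0.16284224]
```

Gripper is still closing (slow, about 75 mm/s); wait, then align.

Emit:
carry_out([
  {"hand":0,"x":0,"y":0,"z":0,"ax":0,"ay":0,"az":0},
  {"hand":0,"x":0,"y":0,"z":0,"ax":0,"ay":0,"az":0},
  {"hand":0,"x":0,"y":0,"z":0,"ax":0,"ay":0,"az":0},
  {"hand":0,"x":0,"y":0,"z":0,"ax":0,"ay":0,"az":0},
])

```text
t: 3.25
tool_pos: [0.4604, -0.2509, 0.1934]
orientation: [-2.332, -2.105, -0.0]
force: [0.6, 0.1, -0.4]
opening: 0.0158
gripper_force: 20.0
```

Emit:
carry_out([
  {"hand":0,"x":-0.0003,"y":0.0039,"z":0,"ax":0,"ay":0,"az":0.0092},
  {"hand":0,"x":-0.0005,"y":0.0078,"z":0,"ax":0,"ay":0,"az":0.0185},
  {"hand":0,"x":-0.0008,"y":0.0117,"z":0,"ax":0,"ay":0,"az":0.0277},
  {"hand":0,"x":-0.001,"y":0.0156,"z":0,"ax":0,"ay":0,"az":0.0369},
  {"hand":0,"x":-0.0013,"y":0.0194,"z":0,"ax":0,"ay":0,"az":0.0461},
  {"hand":0,"x":-0.0016,"y":0.0233,"z":0,"ax":0,"ay":0,"az":0.0554},
  {"hand":0,"x":-0.0018,"y":0.0272,"z":0,"ax":0,"ay":0,"az":0.0646},
  {"hand":0,"x":-0.0018,"y":0.0272,"z":0,"ax":0,"ay":0,"az":0.0646},
])

```text
t: 4.25
tool_pos: [0.4877, -0.2555, 0.1934]
orientation: [2.398, 2.028, 0.001]
force: [0.3, 0.1, -0.9]
opening: 0.0159
gripper_force: 20.0
```

Run:
```python
from h import *
im,d=read_camera('top'); b=cv2.resize(im[165:265,220:360],None,fx=5,fy=5,interpolation=cv2.INTER_CUBIC); cv2.imwrite('pics/t3.png',b)
```

```text
(no output)
```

View pics/t3.png

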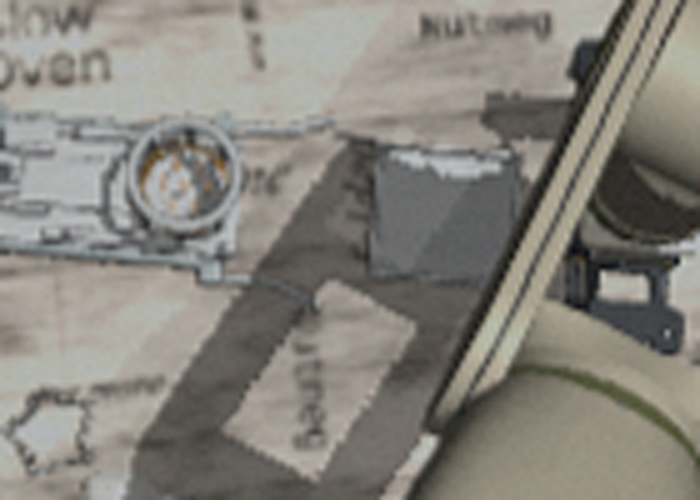

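The crop shows the tray's front edge at x≈370, y 148..277. The rails lie at y≈128 and ≈282 near x=250, so the tray is centred to about 1 mm. I push it in.

Emit:
carry_out([
  {"hand":0,"x":0.014,"y":0,"z":0,"ax":0,"ay":0,"az":0},
  {"hand":0,"x":0.028,"y":0,"z":0,"ax":0,"ay":0,"az":0},
  {"hand":0,"x":0.042,"y":0,"z":0,"ax":0,"ay":0,"az":0},
  {"hand":0,"x":0.056,"y":0,"z":0,"ax":0,"ay":0,"az":0},
  {"hand":0,"x":0.07,"y":0,"z":0,"ax":0,"ay":0,"az":0},
  {"hand":0,"x":0.07,"y":0,"z":0,"ax":0,"ay":0,"az":0},
])

```text
t: 5.05
tool_pos: [0.4991, -0.1849, 0.1934]
orientation: [-2.397, -2.03, -0.001]
force: [1.4, 1.6, -0.2]
opening: 0.0162
gripper_force: 20.0
```

Emit:
carry_out([
  {"hand":0,"x":0.005,"y":0,"z":0,"ax":0,"ay":0,"az":0},
  {"hand":0,"x":0.009,"y":0,"z":0,"ax":0,"ay":0,"az":0},
  {"hand":0,"x":0.013,"y":0,"z":0,"ax":0,"ay":0,"az":0},
  {"hand":0,"x":0.017,"y":0,"z":0,"ax":0,"ay":0,"az":0},
  {"hand":0,"x":0.02,"y":0,"z":0,"ax":0,"ay":0,"az":0},
  {"hand":0,"x":0.02,"y":0,"z":0,"ax":0,"ay":0,"az":0},
])

```text
t: 5.8
tool_pos: [0.5022, -0.1663, 0.1934]
orientation: [-2.398, -2.029, -0.001]
force: [0.6, 1.3, -0.9]
opening: 0.0157
gripper_force: 20.0
```

Emit:
carry_out([
  {"hand":0,"x":0.001,"y":0,"z":0,"ax":0,"ay":0,"az":0},
  {"hand":0,"x":0.002,"y":0,"z":0,"ax":0,"ay":0,"az":0},
  {"hand":0,"x":0.003,"y":0,"z":0,"ax":0,"ay":0,"az":0},
  {"hand":0,"x":0.004,"y":0,"z":0,"ax":0,"ay":0,"az":0},
  {"hand":0,"x":0.004,"y":0,"z":0,"ax":0,"ay":0,"az":0},
])

```text
t: 6.42
tool_pos: [0.5028, -0.1627, 0.1934]
orientation: [-2.399, -2.029, -0.0]
force: [-1.0, -1.3, -0.8]
opening: 0.0159
gripper_force: 20.0
```

Emit:
carry_out([
  {"hand":0,"x":0.001,"y":0,"z":0,"ax":0,"ay":0,"az":0},
  {"hand":0,"x":0.002,"y":0,"z":0,"ax":0,"ay":0,"az":0},
  {"hand":0,"x":0.002,"y":0,"z":0,"ax":0,"ay":0,"az":0},
])

```text
t: 6.8
tool_pos: [0.5034, -0.1612, 0.1938]
orientation: [2.397, 2.028, -0.001]
force: [-0.6, -5.9, -1.1]
opening: 0.0156
gripper_force: 20.0
```

Emit:
carry_out([
  {"hand":0,"x":0.001,"y":0,"z":0,"ax":0,"ay":0,"az":0},
  {"hand":0,"x":0.002,"y":0,"z":0,"ax":0,"ay":0,"az":0},
  {"hand":0,"x":0.002,"y":0,"z":0,"ax":0,"ay":0,"az":0},
])

```text
t: 7.18
tool_pos: [0.5035, -0.1606, 0.1941]
orientation: [2.396, 2.026, -0.004]
force: [-2.4, -14.3, -0.4]
opening: 0.0159
gripper_force: 20.0
```

Contact with the stop is firm. Next I release, lift and go to the knob.

Run:
```python
from p import *
z=.1925
json.dump([*feed(.357),z,-9.5],open('cur.json','w'))
a=(*feed(.357),z,-9.5,70); u=(*feed(.357),.32,-9.5,70); k=(*feed(-.036),.32,-9.5,70); kd=(*feed(-.036),.242,-9.5,70)
plan([a]*4+lin(a,u,4)); plan(lin(u,k,8)); plan([k]+lin(k,kd,4)+[kd])
```

```text
[{"hand":70,"x":0.0,"y":0.0,"z":0.0,"az":-0.0},{"hand":70,"x":0.0,"y":0.0,"z":0.0,"az":-0.0},{"hand":70,"x":0.0,"y":0.0,"z":0.0,"az":-0.0},{"hand":70,"x":0.0,"y":0.0,"z":0.0,"az":-0.0},{"hand":70.0,"x":0.0,"y":0.0,"z":-0.0319,"az":-0.0},{"hand":70.0,"x":0.0,"y":0.0,"z":-0.0637,"az":-0.0},{"hand":70.0,"x":0.0,"y":0.0,"z":-0.0956,"az":-0.0},{"hand":70.0,"x":0.0,"y":0.0,"z":-0.1275,"az":-0.0}]
[ 0.5031 -0.1584  0.32   -9.5   ]
[{"hand":70.0,"x":0.0491,"y":-0.0,"z":0.0,"az":-0.0},{"hand":70.0,"x":0.0982,"y":-0.0,"z":0.0,"az":-0.0},{"hand":70.0,"x":0.1474,"y":-0.0,"z":0.0,"az":-0.0},{"hand":70.0,"x":0.1965,"y":-0.0,"z":0.0,"az":-0.0},{"hand":70.0,"x":0.2456,"y":0.0,"z":0.0,"az":-0.0},{"hand":70.0,"x":0.2948,"y":0.0,"z":0.0,"az":-0.0},{"hand":70.0,"x":0.3439,"y":0.0,"z":0.0,"az":-0.0},{"hand":70.0,"x":0.393,"y":0.0,"z":0.0,"az":-0.0}]
[ 0.5679  0.2292  0.32   -9.5   ]
[{"hand":70,"x":-0.0,"y":0.0,"z":0.0,"az":-0.0},{"hand":70.0,"x":-0.0,"y":0.0,"z":0.0195,"az":-0.0},{"hand":70.0,"x":-0.0,"y":0.0,"z":0.039,"az":-0.0},{"hand":70.0,"x":-0.0,"y":0.0,"z":0.0585,"az":-0.0},{"hand":70.0,"x":-0.0,"y":0.0,"z":0.078,"az":-0.0},{"hand":70,"x":-0.0,"y":0.0,"z":0.078,"az":-0.0}]
[ 0.5679  0.2292  0.242  -9.5   ]
```

Emit:
carry_out([
  {"hand":70,"x":0,"y":0,"z":0,"ax":0,"ay":0,"az":0},
  {"hand":70,"x":0,"y":0,"z":0,"ax":0,"ay":0,"az":0},
  {"hand":70,"x":0,"y":0,"z":0,"ax":0,"ay":0,"az":0},
  {"hand":70,"x":0,"y":0,"z":0,"ax":0,"ay":0,"az":0},
  {"hand":70,"x":0,"y":0,"z":-0.032,"ax":0,"ay":0,"az":0},
  {"hand":70,"x":0,"y":0,"z":-0.064,"ax":0,"ay":0,"az":0},
  {"hand":70,"x":0,"y":0,"z":-0.096,"ax":0,"ay":0,"az":0},
  {"hand":70,"x":0,"y":0,"z":-0.1275,"ax":0,"ay":0,"az":0},
])

```text
t: 8.18
tool_pos: [0.5034, -0.1586, 0.322]
orientation: [-2.399, -2.029, -0.0]
force: [0.9, 0.3, 0.4]
opening: 0.0648
gripper_force: 0.0
```

Emit:
carry_out([
  {"hand":70,"x":0.049,"y":0,"z":0,"ax":0,"ay":0,"az":0},
  {"hand":70,"x":0.098,"y":0,"z":0,"ax":0,"ay":0,"az":0},
  {"hand":70,"x":0.147,"y":0,"z":0,"ax":0,"ay":0,"az":0},
  {"hand":70,"x":0.1965,"y":0,"z":0,"ax":0,"ay":0,"az":0},
  {"hand":70,"x":0.2456,"y":0,"z":0,"ax":0,"ay":0,"az":0},
  {"hand":70,"x":0.295,"y":0,"z":0,"ax":0,"ay":0,"az":0},
  {"hand":70,"x":0.344,"y":0,"z":0,"ax":0,"ay":0,"az":0},
  {"hand":70,"x":0.393,"y":0,"z":0,"ax":0,"ay":0,"az":0},
])

```text
t: 9.18
tool_pos: [0.5687, 0.2306, 0.3209]
orientation: [-2.398, -2.029, -0.0]
force: [0.7, -0.7, -0.0]
opening: 0.0649
gripper_force: 0.0
```

Run:
```python
from h import *
s=read_state(); print(s['t'],s['tool_pos'],s['force'],s['q'])
im,d=read_camera('top'); b=cv2.resize(im[165:265,220:340],None,fx=4,fy=4,interpolation=cv2.INTER_CUBIC)
im,d=read_camera('side'); c=cv2.resize(im[170:250,215:315],None,fx=3,fy=3,interpolation=cv2.INTER_CUBIC)
o=np.zeros((400,780,3),np.uint8); o[:,:480]=b; o[:240,480:]=c; cv2.imwrite('pics/t4.png',o)
```

```text
9.175 [0.56872454 0.2305606  0.32090298] [ 0.66001939 -0.65751618 -0.04870579] [3.01609774e-01 2.18698650e-01 1.54424637e+00 4.78147793e-05
 1.37859300e+00 4.68124768e-01]
```

View pics/t4.png

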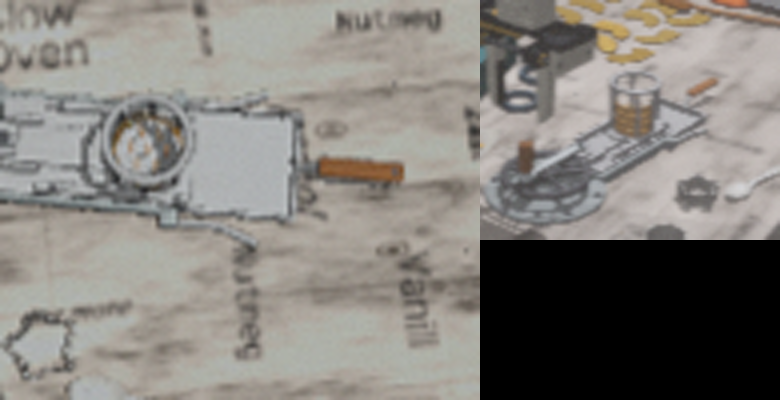

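The tray sits between the rails up against the lip (front to rear 190..298 px), with its handle at (360,170). I go down on the knob and grip it lightly.

Emit:
carry_out([
  {"hand":70,"x":0,"y":0,"z":0.02,"ax":0,"ay":0,"az":0},
  {"hand":70,"x":0,"y":0,"z":0.04,"ax":0,"ay":0,"az":0},
  {"hand":70,"x":0,"y":0,"z":0.06,"ax":0,"ay":0,"az":0},
  {"hand":60,"x":0,"y":0,"z":0.078,"ax":0,"ay":0,"az":0},
  {"hand":40,"x":0,"y":0,"z":0.078,"ax":0,"ay":0,"az":0},
  {"hand":10,"x":0,"y":0,"z":0.078,"ax":0,"ay":0,"az":0},
  {"hand":10,"x":0,"y":0,"z":0.078,"ax":0,"ay":0,"az":0},
  {"hand":10,"x":0,"y":0,"z":0.078,"ax":0,"ay":0,"az":0},
], newtons=10)

```text
t: 10.28
tool_pos: [0.5689, 0.229, 0.2439]
orientation: [-2.399, -2.029, -0.002]
force: [-0.4, 0.3, 3.5]
opening: 0.0221
gripper_force: 10.0
```

```bash
cat >> p.py <<'E'
def arc(t0,t1,N,y0,y1,h,z=.242,c=O,r=.036):
    out=[]
    for i in range(1,N+1):
        t=t0+(t1-t0)*i/N; a=D+np.pi+np.radians(t)
        out.append((c[0]+r*np.cos(a),c[1]+r*np.sin(a),z,y0+(y1-y0)*i/N,h))
    return out
E
python3 - <<'E'
from p import *
plan(arc(0,152,16,-9.5,142.5,10))
E
```

```text
[{"hand":10,"x":-0.0005,"y":-0.0059,"z":0.0,"az":-0.1658},{"hand":10,"x":-0.002,"y":-0.0117,"z":0.0,"az":-0.3316},{"hand":10,"x":-0.0044,"y":-0.0172,"z":0.0,"az":-0.4974},{"hand":10,"x":-0.0076,"y":-0.0222,"z":0.0,"az":-0.6632},{"hand":10,"x":-0.0117,"y":-0.0265,"z":0.0,"az":-0.829},{"hand":10,"x":-0.0164,"y":-0.0302,"z":0.0,"az":-0.9948},{"hand":10,"x":-0.0216,"y":-0.033,"z":0.0,"az":-1.1606},{"hand":10,"x":-0.0273,"y":-0.0349,"z":0.0,"az":-1.3265}]
[{"hand":10,"x":-0.0005,"y":-0.0059,"z":0.0,"az":-0.1658},{"hand":10,"x":-0.0019,"y":-0.0117,"z":0.0,"az":-0.3316},{"hand":10,"x":-0.0043,"y":-0.0172,"z":0.0,"az":-0.4974},{"hand":10,"x":-0.0076,"y":-0.0222,"z":0.0,"az":-0.6632},{"hand":10,"x":-0.0116,"y":-0.0265,"z":0.0,"az":-0.829},{"hand":10,"x":-0.0164,"y":-0.0302,"z":0.0,"az":-0.9948},{"hand":10,"x":-0.0216,"y":-0.033,"z":0.0,"az":-1.1606},{"hand":10,"x":-0.0273,"y":-0.0349,"z":0.0,"az":-1.3264}]
[  0.5401   0.1652   0.242  142.5   ]
```

Emit:
carry_out([
  {"hand":10,"x":-0.0005,"y":-0.0059,"z":0,"ax":0,"ay":0,"az":-0.166},
  {"hand":10,"x":-0.002,"y":-0.0117,"z":0,"ax":0,"ay":0,"az":-0.332},
  {"hand":10,"x":-0.0044,"y":-0.0172,"z":0,"ax":0,"ay":0,"az":-0.497},
  {"hand":10,"x":-0.0076,"y":-0.0222,"z":0,"ax":0,"ay":0,"az":-0.663},
  {"hand":10,"x":-0.0117,"y":-0.0265,"z":0,"ax":0,"ay":0,"az":-0.829},
  {"hand":10,"x":-0.0164,"y":-0.0302,"z":0,"ax":0,"ay":0,"az":-0.995},
  {"hand":10,"x":-0.0216,"y":-0.033,"z":0,"ax":0,"ay":0,"az":-1.161},
  {"hand":10,"x":-0.0273,"y":-0.0349,"z":0,"ax":0,"ay":0,"az":-1.3265},
])

```text
t: 11.28
tool_pos: [0.5292, 0.2087, 0.2438]
orientation: [-0.632, -3.076, -0.003]
force: [-6.4, 6.2, 5.2]
opening: 0.022
gripper_force: 10.0
```

Emit:
carry_out([
  {"hand":10,"x":-0.0005,"y":-0.0059,"z":0,"ax":0,"ay":0,"az":-0.166},
  {"hand":10,"x":-0.002,"y":-0.0117,"z":0,"ax":0,"ay":0,"az":-0.332},
  {"hand":10,"x":-0.0044,"y":-0.0172,"z":0,"ax":0,"ay":0,"az":-0.497},
  {"hand":10,"x":-0.0076,"y":-0.0222,"z":0,"ax":0,"ay":0,"az":-0.663},
  {"hand":10,"x":-0.0117,"y":-0.0265,"z":0,"ax":0,"ay":0,"az":-0.829},
  {"hand":10,"x":-0.0164,"y":-0.0302,"z":0,"ax":0,"ay":0,"az":-0.995},
  {"hand":10,"x":-0.0216,"y":-0.033,"z":0,"ax":0,"ay":0,"az":-1.161},
  {"hand":10,"x":-0.0273,"y":-0.0349,"z":0,"ax":0,"ay":0,"az":-1.3265},
])

```text
t: 12.28
tool_pos: [0.5399, 0.1644, 0.2433]
orientation: [1.395, -2.811, -0.001]
force: [-11.1, -2.6, 8.2]
opening: 0.0217
gripper_force: 10.0
```

Run:
```python
from h import *
s=read_state(); print(s['t'],s['tool_pos'],s['force'],s['q'])
from p import *
cur=json.load(open('cur.json')); print(cur)
y=cur[3]
a=(*cur[:3],y,65); b=(*cur[:3],y-180,65)
plan([(*cur[:3],y,65)]*4+lin(a,b,20))
plan([(*cur[:3],y-180,10)]*6)
```

```text
12.275 [0.5398553  0.16439063 0.24334877] [-11.11927572  -2.62257466   8.20159349] [ 2.04885779e-01  1.73425875e-01  1.74603537e+00 -4.67359298e-04
  1.22598628e+00 -2.28713259e+00]
[0.5401360788211022, 0.16515015344889128, 0.242, 142.4999734702561]
[{"hand":65,"x":0.0,"y":0.0,"z":0.0,"az":-0.0},{"hand":65,"x":0.0,"y":0.0,"z":0.0,"az":-0.0},{"hand":65,"x":0.0,"y":0.0,"z":0.0,"az":-0.0},{"hand":65,"x":0.0,"y":0.0,"z":0.0,"az":-0.0},{"hand":65.0,"x":0.0,"y":0.0,"z":0.0,"az":0.1571},{"hand":65.0,"x":0.0,"y":0.0,"z":0.0,"az":0.3142},{"hand":65.0,"x":0.0,"y":0.0,"z":0.0,"az":0.4712},{"hand":65.0,"x":0.0,"y":0.0,"z":0.0,"az":0.6283}]
[{"hand":65.0,"x":0.0,"y":0.0,"z":0.0,"az":0.1571},{"hand":65.0,"x":0.0,"y":0.0,"z":0.0,"az":0.3142},{"hand":65.0,"x":0.0,"y":0.0,"z":0.0,"az":0.4713},{"hand":65.0,"x":0.0,"y":0.0,"z":0.0,"az":0.6283},{"hand":65.0,"x":0.0,"y":0.0,"z":0.0,"az":0.7854},{"hand":65.0,"x":0.0,"y":0.0,"z":0.0,"az":0.9425},{"hand":65.0,"x":0.0,"y":0.0,"z":0.0,"az":1.0996},{"hand":65.0,"x":0.0,"y":0.0,"z":0.0,"az":1.2567}]
[{"hand":65.0,"x":0.0,"y":0.0,"z":0.0,"az":0.157},{"hand":65.0,"x":0.0,"y":0.0,"z":0.0,"az":0.3141},{"hand":65.0,"x":0.0,"y":0.0,"z":0.0,"az":0.4712},{"hand":65.0,"x":0.0,"y":0.0,"z":0.0,"az":0.6283},{"hand":65.0,"x":0.0,"y":0.0,"z":0.0,"az":0.7854},{"hand":65.0,"x":0.0,"y":0.0,"z":0.0,"az":0.9424},{"hand":65.0,"x":0.0,"y":0.0,"z":0.0,"az":1.0995},{"hand":65.0,"x":0.0,"y":0.0,"z":0.0,"az":1.2566}]
[  0.5401   0.1652   0.242  -37.5004]
[{"hand":10,"x":0.0,"y":0.0,"z":0.0,"az":-0.0},{"hand":10,"x":0.0,"y":0.0,"z":0.0,"az":-0.0},{"hand":10,"x":0.0,"y":0.0,"z":0.0,"az":-0.0},{"hand":10,"x":0.0,"y":0.0,"z":0.0,"az":-0.0},{"hand":10,"x":0.0,"y":0.0,"z":0.0,"az":-0.0},{"hand":10,"x":0.0,"y":0.0,"z":0.0,"az":-0.0}]
[  0.5401   0.1652   0.242  -37.5004]
```

Emit:
carry_out([
  {"hand":65,"x":0,"y":0,"z":0,"ax":0,"ay":0,"az":0},
  {"hand":65,"x":0,"y":0,"z":0,"ax":0,"ay":0,"az":0},
  {"hand":65,"x":0,"y":0,"z":0,"ax":0,"ay":0,"az":0},
  {"hand":65,"x":0,"y":0,"z":0,"ax":0,"ay":0,"az":0},
  {"hand":65,"x":0,"y":0,"z":0,"ax":0,"ay":0,"az":0.157},
  {"hand":65,"x":0,"y":0,"z":0,"ax":0,"ay":0,"az":0.314},
  {"hand":65,"x":0,"y":0,"z":0,"ax":0,"ay":0,"az":0.471},
  {"hand":65,"x":0,"y":0,"z":0,"ax":0,"ay":0,"az":0.6283},
])

```text
t: 13.28
tool_pos: [0.5409, 0.1648, 0.2429]
orientation: [-0.441, 3.11, 0.0]
force: [-1.0, 0.4, 0.1]
opening: 0.0606
gripper_force: 0.0
```

Emit:
carry_out([
  {"hand":65,"x":0,"y":0,"z":0,"ax":0,"ay":0,"az":0.157},
  {"hand":65,"x":0,"y":0,"z":0,"ax":0,"ay":0,"az":0.314},
  {"hand":65,"x":0,"y":0,"z":0,"ax":0,"ay":0,"az":0.471},
  {"hand":65,"x":0,"y":0,"z":0,"ax":0,"ay":0,"az":0.628},
  {"hand":65,"x":0,"y":0,"z":0,"ax":0,"ay":0,"az":0.785},
  {"hand":65,"x":0,"y":0,"z":0,"ax":0,"ay":0,"az":0.9425},
  {"hand":65,"x":0,"y":0,"z":0,"ax":0,"ay":0,"az":1.1},
  {"hand":65,"x":0,"y":0,"z":0,"ax":0,"ay":0,"az":1.2567},
])

```text
t: 14.28
tool_pos: [0.5409, 0.1648, 0.2429]
orientation: [1.472, 2.775, 0.0]
force: [0.7, -0.3, -0.6]
opening: 0.0604
gripper_force: 0.0
```

Emit:
carry_out([
  {"hand":65,"x":0,"y":0,"z":0,"ax":0,"ay":0,"az":0.157},
  {"hand":65,"x":0,"y":0,"z":0,"ax":0,"ay":0,"az":0.314},
  {"hand":65,"x":0,"y":0,"z":0,"ax":0,"ay":0,"az":0.471},
  {"hand":65,"x":0,"y":0,"z":0,"ax":0,"ay":0,"az":0.628},
  {"hand":65,"x":0,"y":0,"z":0,"ax":0,"ay":0,"az":0.785},
  {"hand":65,"x":0,"y":0,"z":0,"ax":0,"ay":0,"az":0.9425},
  {"hand":60,"x":0,"y":0,"z":0,"ax":0,"ay":0,"az":1.1},
  {"hand":50,"x":0,"y":0,"z":0,"ax":0,"ay":0,"az":1.2566},
])

```text
t: 15.28
tool_pos: [0.5409, 0.1648, 0.2429]
orientation: [2.822, 1.38, 0.0]
force: [-0.3, -0.1, 0.1]
opening: 0.0501
gripper_force: 0.0
```

Emit:
carry_out([
  {"hand":10,"x":0,"y":0,"z":0,"ax":0,"ay":0,"az":0},
  {"hand":10,"x":0,"y":0,"z":0,"ax":0,"ay":0,"az":0},
  {"hand":10,"x":0,"y":0,"z":0,"ax":0,"ay":0,"az":0},
  {"hand":10,"x":0,"y":0,"z":0,"ax":0,"ay":0,"az":0},
  {"hand":10,"x":0,"y":0,"z":0,"ax":0,"ay":0,"az":0},
])

```text
t: 15.9
tool_pos: [0.5409, 0.1648, 0.2429]
orientation: [-2.818, -1.389, 0.0]
force: [-1.2, 0.6, -0.3]
opening: 0.0222
gripper_force: 10.0
```

Run:
```python
from p import *
plan(arc(152,352,24,-37.5,155,10))
```

```text
[{"hand":10,"x":0.0003,"y":0.0052,"z":0.0,"az":-0.14},{"hand":10,"x":0.0015,"y":0.0103,"z":0.0,"az":-0.28},{"hand":10,"x":0.0033,"y":0.0152,"z":0.0,"az":-0.42},{"hand":10,"x":0.0059,"y":0.0197,"z":0.0,"az":-0.56},{"hand":10,"x":0.0091,"y":0.0239,"z":0.0,"az":-0.7},{"hand":10,"x":0.0128,"y":0.0275,"z":0.0,"az":-0.8399},{"hand":10,"x":0.0171,"y":0.0306,"z":0.0,"az":-0.9799},{"hand":10,"x":0.0217,"y":0.033,"z":0.0,"az":-1.1199}]
[{"hand":10,"x":0.0006,"y":0.0052,"z":0.0,"az":-0.14},{"hand":10,"x":0.0019,"y":0.0103,"z":0.0,"az":-0.28},{"hand":10,"x":0.004,"y":0.0151,"z":0.0,"az":-0.42},{"hand":10,"x":0.0068,"y":0.0195,"z":0.0,"az":-0.56},{"hand":10,"x":0.0101,"y":0.0235,"z":0.0,"az":-0.7},{"hand":10,"x":0.014,"y":0.027,"z":0.0,"az":-0.84},{"hand":10,"x":0.0184,"y":0.0299,"z":0.0,"az":-0.98},{"hand":10,"x":0.0231,"y":0.0321,"z":0.0,"az":-1.1199}]
[{"hand":10,"x":0.0009,"y":0.0052,"z":0.0,"az":-0.14},{"hand":10,"x":0.0024,"y":0.0102,"z":0.0,"az":-0.28},{"hand":10,"x":0.0047,"y":0.0149,"z":0.0,"az":-0.42},{"hand":10,"x":0.0077,"y":0.0192,"z":0.0,"az":-0.56},{"hand":10,"x":0.0112,"y":0.0231,"z":0.0,"az":-0.7},{"hand":10,"x":0.0152,"y":0.0264,"z":0.0,"az":-0.84},{"hand":10,"x":0.0197,"y":0.0291,"z":0.0,"az":-0.98},{"hand":10,"x":0.0246,"y":0.0311,"z":0.0,"az":-1.12}]
[  0.5728   0.2281   0.242  155.0019]
```

Emit:
carry_out([
  {"hand":10,"x":0.0003,"y":0.0052,"z":0,"ax":0,"ay":0,"az":-0.14},
  {"hand":10,"x":0.0015,"y":0.0103,"z":0,"ax":0,"ay":0,"az":-0.28},
  {"hand":10,"x":0.0033,"y":0.0152,"z":0,"ax":0,"ay":0,"az":-0.42},
  {"hand":10,"x":0.0059,"y":0.0197,"z":0,"ax":0,"ay":0,"az":-0.56},
  {"hand":10,"x":0.0091,"y":0.0239,"z":0,"ax":0,"ay":0,"az":-0.7},
  {"hand":10,"x":0.0128,"y":0.0275,"z":0,"ax":0,"ay":0,"az":-0.84},
  {"hand":10,"x":0.0171,"y":0.0306,"z":0,"ax":0,"ay":0,"az":-0.98},
  {"hand":10,"x":0.0217,"y":0.033,"z":0,"ax":0,"ay":0,"az":-1.12},
])

```text
t: 16.9
tool_pos: [0.5797, 0.1618, 0.2428]
orientation: [-1.642, -2.676, 0.003]
force: [-6.6, 0.5, 5.1]
opening: 0.0221
gripper_force: 10.0
```

Emit:
carry_out([
  {"hand":10,"x":0.0006,"y":0.0052,"z":0,"ax":0,"ay":0,"az":-0.14},
  {"hand":10,"x":0.0019,"y":0.0103,"z":0,"ax":0,"ay":0,"az":-0.28},
  {"hand":10,"x":0.004,"y":0.0151,"z":0,"ax":0,"ay":0,"az":-0.42},
  {"hand":10,"x":0.0068,"y":0.0195,"z":0,"ax":0,"ay":0,"az":-0.56},
  {"hand":10,"x":0.0101,"y":0.0235,"z":0,"ax":0,"ay":0,"az":-0.7},
  {"hand":10,"x":0.014,"y":0.027,"z":0,"ax":0,"ay":0,"az":-0.84},
  {"hand":10,"x":0.0184,"y":0.0299,"z":0,"ax":0,"ay":0,"az":-0.98},
  {"hand":10,"x":0.0231,"y":0.0321,"z":0,"ax":0,"ay":0,"az":-1.12},
])

```text
t: 17.9
tool_pos: [0.5979, 0.1963, 0.2428]
orientation: [0.029, -3.138, 0.003]
force: [-9.0, -4.4, 6.2]
opening: 0.0215
gripper_force: 10.0
```

Emit:
carry_out([
  {"hand":10,"x":0.0009,"y":0.0052,"z":0,"ax":0,"ay":0,"az":-0.14},
  {"hand":10,"x":0.0024,"y":0.0102,"z":0,"ax":0,"ay":0,"az":-0.28},
  {"hand":10,"x":0.0047,"y":0.0149,"z":0,"ax":0,"ay":0,"az":-0.42},
  {"hand":10,"x":0.0077,"y":0.0192,"z":0,"ax":0,"ay":0,"az":-0.56},
  {"hand":10,"x":0.0112,"y":0.0231,"z":0,"ax":0,"ay":0,"az":-0.7},
  {"hand":10,"x":0.0152,"y":0.0264,"z":0,"ax":0,"ay":0,"az":-0.84},
  {"hand":10,"x":0.0197,"y":0.0291,"z":0,"ax":0,"ay":0,"az":-0.98},
  {"hand":10,"x":0.0246,"y":0.0311,"z":0,"ax":0,"ay":0,"az":-1.12},
])

```text
t: 18.9
tool_pos: [0.5738, 0.2264, 0.2429]
orientation: [1.692, -2.645, 0.004]
force: [1.8, -7.9, -0.0]
opening: 0.022
gripper_force: 10.0
```

Run:
```python
from p import *
plan(arc(352,360,3,155,163,10)+[arc(352,360,1,155,163,10)[0]]*2)
```

```text
[{"hand":10,"x":0.0003,"y":0.0016,"z":0.0,"az":-0.0465},{"hand":10,"x":0.0006,"y":0.0033,"z":0.0,"az":-0.0931},{"hand":10,"x":0.001,"y":0.0049,"z":0.0,"az":-0.1396},{"hand":10,"x":0.001,"y":0.0049,"z":0.0,"az":-0.1396},{"hand":10,"x":0.001,"y":0.0049,"z":0.0,"az":-0.1396}]
[  0.5679   0.2292   0.242  163.0004]
```

Emit:
carry_out([
  {"hand":10,"x":0.0003,"y":0.0016,"z":0,"ax":0,"ay":0,"az":-0.0465},
  {"hand":10,"x":0.0006,"y":0.0033,"z":0,"ax":0,"ay":0,"az":-0.093},
  {"hand":10,"x":0.001,"y":0.0049,"z":0,"ax":0,"ay":0,"az":-0.1396},
  {"hand":10,"x":0.001,"y":0.0049,"z":0,"ax":0,"ay":0,"az":-0.1396},
  {"hand":10,"x":0.001,"y":0.0049,"z":0,"ax":0,"ay":0,"az":-0.1396},
])

```text
t: 19.52
tool_pos: [0.569, 0.2277, 0.2429]
orientation: [1.867, -2.525, 0.003]
force: [1.3, -6.2, 0.8]
opening: 0.0218
gripper_force: 10.0
```

Run:
```python
from h import *
s=read_state(); print(s['t'],s['tool_pos'],s['force'],s['wrist_torque'],s['q'])
```

```text
19.525 [0.56900648 0.22767943 0.242852  ] [ 1.34423291 -6.17495976  0.79695023] [-0.86139011 -0.29650487  0.08955562] [ 2.97633515e-01  2.94222667e-01  1.60563815e+00 -2.19173875e-03
  1.24215251e+00 -2.54579691e+00]
```

Emit:
carry_out([
  {"hand":10,"x":0,"y":0.0005,"z":0,"ax":0,"ay":0,"az":0},
  {"hand":10,"x":0,"y":0.0005,"z":0,"ax":0,"ay":0,"az":0},
  {"hand":60,"x":0,"y":0.0005,"z":0,"ax":0,"ay":0,"az":0},
  {"hand":60,"x":0,"y":0.0005,"z":0,"ax":0,"ay":0,"az":0},
  {"hand":60,"x":0,"y":0.0005,"z":0,"ax":0,"ay":0,"az":0},
  {"hand":60,"x":0,"y":0.0005,"z":-0.02,"ax":0,"ay":0,"az":0},
  {"hand":60,"x":0,"y":0.0005,"z":-0.05,"ax":0,"ay":0,"az":0},
  {"hand":60,"x":0,"y":0.0005,"z":-0.078,"ax":0,"ay":0,"az":0},
])

```text
t: 20.52
tool_pos: [0.5684, 0.2291, 0.3236]
orientation: [-1.867, 2.525, -0.001]
force: [-0.1, 0.2, 0.2]
opening: 0.0557
gripper_force: 0.0
```

Run:
```python
from p import *
json.dump([.5674,.2293,.32,163],open('cur.json','w'))
k=(.5674,.2293,.32,163,75); h=(*feed(.3605),.32,-9.5,75)
plan(lin(k,h,20)+[h]*2)
```

```text
[{"hand":75.0,"x":0.0197,"y":-0.0026,"z":0.0,"az":0.1505},{"hand":75.0,"x":0.0393,"y":-0.0052,"z":0.0,"az":0.3011},{"hand":75.0,"x":0.059,"y":-0.0078,"z":0.0,"az":0.4516},{"hand":75.0,"x":0.0786,"y":-0.0105,"z":0.0,"az":0.6021},{"hand":75.0,"x":0.0983,"y":-0.0131,"z":0.0,"az":0.7527},{"hand":75.0,"x":0.1179,"y":-0.0157,"z":0.0,"az":0.9032},{"hand":75.0,"x":0.1376,"y":-0.0183,"z":0.0,"az":1.0537},{"hand":75.0,"x":0.1572,"y":-0.0209,"z":0.0,"az":1.2043}]
[{"hand":75.0,"x":0.0046,"y":-0.0193,"z":0.0,"az":0.1505},{"hand":75.0,"x":0.0092,"y":-0.0386,"z":0.0,"az":0.301},{"hand":75.0,"x":0.0138,"y":-0.0579,"z":0.0,"az":0.4516},{"hand":75.0,"x":0.0184,"y":-0.0772,"z":0.0,"az":0.6021},{"hand":75.0,"x":0.023,"y":-0.0964,"z":0.0,"az":0.7527},{"hand":75.0,"x":0.0276,"y":-0.1157,"z":0.0,"az":0.9032},{"hand":75.0,"x":0.0322,"y":-0.135,"z":0.0,"az":1.0537},{"hand":75.0,"x":0.0368,"y":-0.1543,"z":0.0,"az":1.2043}]
[{"hand":75.0,"x":-0.0163,"y":-0.0112,"z":0.0,"az":0.1505},{"hand":75.0,"x":-0.0327,"y":-0.0224,"z":0.0,"az":0.301},{"hand":75.0,"x":-0.0491,"y":-0.0336,"z":0.0,"az":0.4516},{"hand":75.0,"x":-0.0654,"y":-0.0448,"z":0.0,"az":0.6021},{"hand":75,"x":-0.0654,"y":-0.0448,"z":0.0,"az":0.6021},{"hand":75,"x":-0.0654,"y":-0.0448,"z":0.0,"az":0.6021}]
[ 0.5025 -0.1618  0.32   -9.5004]
```

Run:
```python
from h import *
im,d=read_camera('side'); np.savez('side1.npz',im=im,d=d)
def knob(im,d):
    h=cv2.cvtColor(im,cv2.COLOR_BGR2HSV); W=cloud('side',d)
    m=(h[...,1]>80)&(h[...,0]<20)&(abs(W[...,0]-.568)<.05)&(abs(W[...,1]-.228)<.05)&(W[...,2]>.05)
    return m.sum(),np.argwhere(m).mean(0),W[m].mean(0)
z=np.load('side0.npz'); print(knob(z['im'],z['d'])); print(knob(im,d))
b=cv2.resize(im[180:260,205:315],None,fx=7,fy=7,interpolation=cv2.INTER_CUBIC); cv2.imwrite('pics/s5.png',b)
```

```text
(np.int64(10), array([218.2, 230. ]), array([0.56292692, 0.23321072, 0.09039453]))
(np.int64(35), array([204.42857143, 227.54285714]), array([0.57154936, 0.23513433, 0.14430884]))
```

View pics/s5.png

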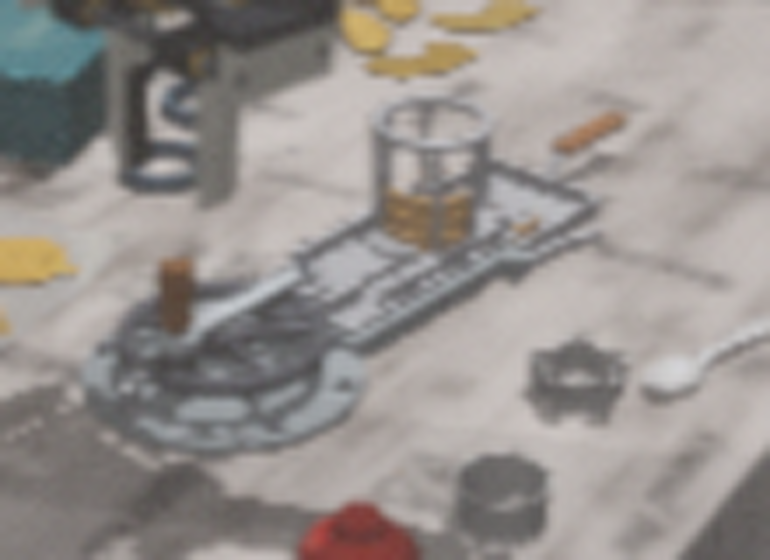

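The side crop shows the knob back at home at (177,295), three biscuits in the magazine and the fed biscuit in the tray at (525,225). I move to the handle, then check the knob angle from above.

Emit:
carry_out([
  {"hand":75,"x":0.02,"y":-0.0026,"z":0,"ax":0,"ay":0,"az":0.15},
  {"hand":75,"x":0.039,"y":-0.0052,"z":0,"ax":0,"ay":0,"az":0.301},
  {"hand":75,"x":0.059,"y":-0.0078,"z":0,"ax":0,"ay":0,"az":0.452},
  {"hand":75,"x":0.0786,"y":-0.0105,"z":0,"ax":0,"ay":0,"az":0.602},
  {"hand":75,"x":0.0983,"y":-0.013,"z":0,"ax":0,"ay":0,"az":0.753},
  {"hand":75,"x":0.118,"y":-0.0157,"z":0,"ax":0,"ay":0,"az":0.903},
  {"hand":75,"x":0.1376,"y":-0.0183,"z":0,"ax":0,"ay":0,"az":1.054},
  {"hand":75,"x":0.1572,"y":-0.0209,"z":0,"ax":0,"ay":0,"az":1.2043},
])

```text
t: 21.58
tool_pos: [0.5422, 0.072, 0.3221]
orientation: [-0.101, 3.139, 0.0]
force: [0.9, 0.2, 0.5]
opening: 0.0697
gripper_force: 0.0
```

Emit:
carry_out([
  {"hand":75,"x":0.0046,"y":-0.0193,"z":0,"ax":0,"ay":0,"az":0.15},
  {"hand":75,"x":0.0092,"y":-0.0386,"z":0,"ax":0,"ay":0,"az":0.301},
  {"hand":75,"x":0.0138,"y":-0.0579,"z":0,"ax":0,"ay":0,"az":0.452},
  {"hand":75,"x":0.0184,"y":-0.0772,"z":0,"ax":0,"ay":0,"az":0.602},
  {"hand":75,"x":0.023,"y":-0.0964,"z":0,"ax":0,"ay":0,"az":0.753},
  {"hand":75,"x":0.0276,"y":-0.1157,"z":0,"ax":0,"ay":0,"az":0.903},
  {"hand":75,"x":0.0322,"y":-0.135,"z":0,"ax":0,"ay":0,"az":1.054},
  {"hand":75,"x":0.0368,"y":-0.1543,"z":0,"ax":0,"ay":0,"az":1.2043},
])

```text
t: 22.58
tool_pos: [0.5161, -0.0846, 0.3221]
orientation: [1.695, 2.644, 0.001]
force: [-0.0, -0.3, 0.8]
opening: 0.0694
gripper_force: 0.0
```

Emit:
carry_out([
  {"hand":75,"x":-0.0163,"y":-0.0112,"z":0,"ax":0,"ay":0,"az":0.15},
  {"hand":75,"x":-0.0327,"y":-0.0224,"z":0,"ax":0,"ay":0,"az":0.301},
  {"hand":75,"x":-0.0491,"y":-0.0336,"z":0,"ax":0,"ay":0,"az":0.452},
  {"hand":75,"x":-0.0654,"y":-0.0448,"z":0,"ax":0,"ay":0,"az":0.6021},
  {"hand":75,"x":-0.0654,"y":-0.0448,"z":0,"ax":0,"ay":0,"az":0.6021},
  {"hand":75,"x":-0.0654,"y":-0.0448,"z":0,"ax":0,"ay":0,"az":0.6021},
])

```text
t: 23.32
tool_pos: [0.5032, -0.1617, 0.3214]
orientation: [2.395, 2.033, 0.001]
force: [-0.2, 0.5, 0.7]
opening: 0.0699
gripper_force: 0.0
```

Run:
```python
from h import *
s=read_state(); print(s['t'],s['tool_pos'],s['orientation'])
im,d=read_camera('top')
def knob(im):
    f=im.astype(float); h=cv2.cvtColor(im,cv2.COLOR_BGR2HSV)
    w=np.clip(f[...,2]-f[...,0]-25,0,None); K=np.zeros_like(w); K[186:203,179:194]=w[186:203,179:194]
    vv,uu=np.mgrid[:384,:512]; return (K*uu).sum()/K.sum(),(K*vv).sum()/K.sum(),K.sum()
z=np.load('top0.npz')
for i in (z['im'],im): k=knob(i); print(k,onz('top',k[0],k[1],.085))
si,sd=read_camera('side')
def ks(im):
    f=im.astype(float); w=np.clip(f[...,2]-f[...,0]-25,0,None); K=np.zeros_like(w); K[215:228,224:236]=w[215:228,224:236]
    vv,uu=np.mgrid[:384,:512]; return (K*uu).sum()/K.sum(),(K*vv).sum()/K.sum(),K.sum()
print(ks(np.load('side0.npz')['im']),ks(si))
b=np.zeros((500,800,3),np.uint8)
b[:]=cv2.resize(im[165:265,175:335],None,fx=5,fy=5,interpolation=cv2.INTER_CUBIC); cv2.imwrite('pics/t6.png',b)
```

```text
23.325 [ 0.5032321  -0.16174476  0.32144978] [2.39500023e+00 2.03264324e+00 9.27215580e-04]
(np.float64(186.34278350515464), np.float64(193.95103092783506), np.float64(776.0)) [0.56745292 0.22672151 0.085     ]
(np.float64(186.40341655716162), np.float64(193.742444152431), np.float64(761.0)) [0.56810116 0.22650154 0.085     ]
(np.float64(229.85672514619884), np.float64(218.7719298245614), np.float64(342.0)) (np.float64(229.7245508982036), np.float64(218.5688622754491), np.float64(334.0))
```

View pics/t6.png

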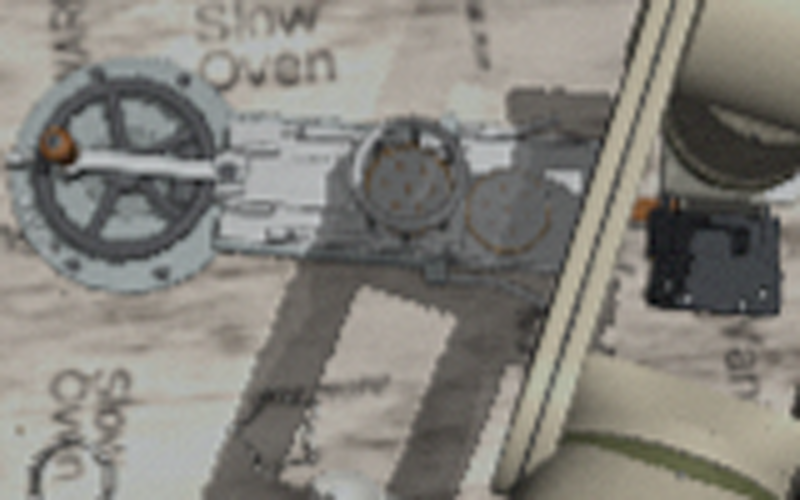

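From above, the knob is within about 1° of its starting spot at (55,145), and the biscuit lies flat in the tray at (508,210). The gripper is over the handle, so I go down, grip and draw the tray out 90 mm.

Emit:
carry_out([
  {"hand":75,"x":0,"y":0,"z":0.035,"ax":0,"ay":0,"az":0},
  {"hand":75,"x":0,"y":0,"z":0.07,"ax":0,"ay":0,"az":0},
  {"hand":75,"x":0,"y":0,"z":0.1,"ax":0,"ay":0,"az":0},
  {"hand":75,"x":0,"y":0,"z":0.12,"ax":0,"ay":0,"az":0},
  {"hand":75,"x":0,"y":0,"z":0.1275,"ax":0,"ay":0,"az":0},
  {"hand":50,"x":0,"y":0,"z":0.1275,"ax":0,"ay":0,"az":0},
  {"hand":0,"x":0,"y":0,"z":0.1275,"ax":0,"ay":0,"az":0},
  {"hand":0,"x":0,"y":0,"z":0.1275,"ax":0,"ay":0,"az":0},
], newtons=20)

```text
t: 24.42
tool_pos: [0.5036, -0.1623, 0.1945]
orientation: [2.397, 2.028, 0.001]
force: [-0.5, -0.5, -0.8]
opening: 0.0443
gripper_force: 0.0
```

Emit:
carry_out([
  {"hand":0,"x":0,"y":0,"z":0,"ax":0,"ay":0,"az":0},
  {"hand":0,"x":0,"y":0,"z":0,"ax":0,"ay":0,"az":0},
  {"hand":0,"x":0,"y":0,"z":0,"ax":0,"ay":0,"az":0},
  {"hand":0,"x":0,"y":0,"z":0,"ax":0,"ay":0,"az":0},
  {"hand":0,"x":0,"y":0,"z":0,"ax":0,"ay":0,"az":0},
])

```text
t: 25.05
tool_pos: [0.5032, -0.1622, 0.1935]
orientation: [2.398, 2.029, 0.0]
force: [0.2, -0.6, 1.6]
opening: 0.0159
gripper_force: 20.0
```

Emit:
carry_out([
  {"hand":0,"x":-0.003,"y":0,"z":0,"ax":0,"ay":0,"az":0},
  {"hand":0,"x":-0.008,"y":0,"z":0,"ax":0,"ay":0,"az":0},
  {"hand":0,"x":-0.014,"y":0,"z":0,"ax":0,"ay":0,"az":0},
  {"hand":0,"x":-0.02,"y":0,"z":0,"ax":0,"ay":0,"az":0},
  {"hand":0,"x":-0.026,"y":0,"z":0,"ax":0,"ay":0,"az":0},
  {"hand":0,"x":-0.032,"y":0,"z":0,"ax":0,"ay":0,"az":0},
  {"hand":0,"x":-0.038,"y":0,"z":0,"ax":0,"ay":0,"az":0},
  {"hand":0,"x":-0.044,"y":0,"z":0,"ax":0,"ay":0,"az":0},
])

```text
t: 26.05
tool_pos: [0.4957, -0.206, 0.1934]
orientation: [-2.398, -2.029, 0.0]
force: [1.0, 3.1, 1.4]
opening: 0.0155
gripper_force: 20.0
```

Emit:
carry_out([
  {"hand":0,"x":-0.006,"y":0,"z":0,"ax":0,"ay":0,"az":0},
  {"hand":0,"x":-0.012,"y":0,"z":0,"ax":0,"ay":0,"az":0},
  {"hand":0,"x":-0.018,"y":0,"z":0,"ax":0,"ay":0,"az":0},
  {"hand":0,"x":-0.024,"y":0,"z":0,"ax":0,"ay":0,"az":0},
  {"hand":0,"x":-0.03,"y":0,"z":0,"ax":0,"ay":0,"az":0},
  {"hand":0,"x":-0.036,"y":0,"z":0,"ax":0,"ay":0,"az":0},
  {"hand":0,"x":-0.042,"y":0,"z":0,"ax":0,"ay":0,"az":0},
  {"hand":0,"x":-0.046,"y":0,"z":0,"ax":0,"ay":0,"az":0},
])

```text
t: 27.05
tool_pos: [0.4881, -0.2514, 0.1934]
orientation: [-2.399, -2.029, 0.0]
force: [0.1, 3.4, 1.4]
opening: 0.016
gripper_force: 20.0
```

Emit:
carry_out([
  {"hand":0,"x":0,"y":0,"z":0,"ax":0,"ay":0,"az":0},
  {"hand":75,"x":0,"y":0,"z":0,"ax":0,"ay":0,"az":0},
  {"hand":75,"x":0,"y":0,"z":0,"ax":0,"ay":0,"az":0},
  {"hand":75,"x":0,"y":0,"z":0,"ax":0,"ay":0,"az":0},
  {"hand":75,"x":0,"y":0,"z":0,"ax":0,"ay":0,"az":0},
  {"hand":75,"x":0,"y":0,"z":-0.03,"ax":0,"ay":0,"az":0},
  {"hand":75,"x":0,"y":0,"z":-0.08,"ax":0,"ay":0,"az":0},
  {"hand":75,"x":0,"y":0,"z":-0.13,"ax":0,"ay":0,"az":0},
])

```text
t: 28.05
tool_pos: [0.4879, -0.2507, 0.3245]
orientation: [-2.398, -2.029, 0.0]
force: [0.4, -1.2, 0.2]
opening: 0.0695
gripper_force: 0.0
```

Emit:
carry_out([
  {"hand":75,"x":-0.05,"y":0,"z":-0.02,"ax":0,"ay":0,"az":0},
  {"hand":75,"x":-0.1,"y":0,"z":-0.04,"ax":0,"ay":0,"az":0},
  {"hand":75,"x":-0.15,"y":-0.03,"z":-0.06,"ax":0,"ay":0,"az":0},
  {"hand":75,"x":-0.2,"y":-0.06,"z":-0.08,"ax":0,"ay":0,"az":0},
  {"hand":75,"x":-0.25,"y":-0.09,"z":-0.08,"ax":0,"ay":0,"az":0},
  {"hand":75,"x":-0.25,"y":-0.09,"z":-0.08,"ax":0,"ay":0,"az":0},
])

```text
t: 28.8
tool_pos: [0.3551, -0.4853, 0.4036]
orientation: [2.403, 2.023, -0.002]
force: [0.5, 0.5, -1.0]
opening: 0.0698
gripper_force: 0.0
```

Run:
```python
from h import *
print(read_state()['t'])
im,d=read_camera('top')
cv2.imwrite('pics/t7.png',cv2.resize(im[165:275,165:365],None,fx=4,fy=4,interpolation=cv2.INTER_CUBIC))
```

```text
28.8
```

View pics/t7.png

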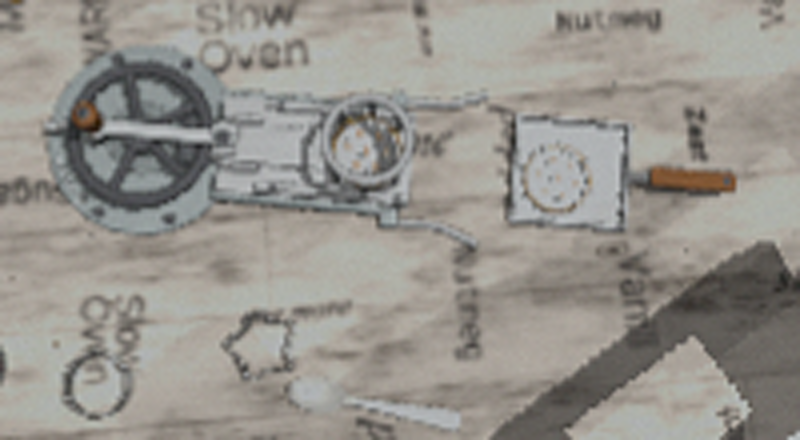

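The tray, with one biscuit at (556,176), stands about 90 mm clear of the stop. The knob is at its pointer (85,115) and the surroundings look unchanged. I hand it in.

```bash
python3 -c "from plant import robot; print(robot.close_job())"
```

```text
the job is handed in; nothing more can be done
None
```

The job is handed in after about 29 s: the tray was docked against the stop, and the wheel was turned once anticlockwise to within about 1° of home (slightly short, if anything). One biscuit lies in the tray, which now stands about 90 mm clear of the stop; nothing else in the final picture appears to have moved.

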